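# Tug-check the forked pipe rest in the hot shop

### The job

Before a hot blowpipe is laid on it, check that the head of the forked pipe rest is held in its socket: grip the V-shaped fork head, pull it straight up with about 10 newtons (never more than 20), and keep that pull on for about a second. Then let it go back fully home in its socket and release it; do not tug the other two rests.

Things in the scene. Friction and masses are not known exactly. Their poses are not given: they have to be found in the camera images.
- fork (a joint): Lift (m) of the steel fork head from its socket: 0 fully home, up positive, stop at 0.03. Plug-in head, about 120 g; its retaining spring (900 N/m, no preload) lets it rise 1 mm per newton of pull (10 mm at 10 N), straight up only, without turning, and draws it home when let go. Socket tube 30 mm in diameter, top 60 mm above the bench, on a foot 90 mm wide, 15 mm thick, fixed to the bench.
- fork_grip (a point): Fork head: centre of its upright flat web, 92 mm above the bench when home; moves with the head. Web 38 mm wide along x, 12 mm thick along y (grip across this), 28 mm tall along z (up). It starts 18 mm over the socket. Above it two prongs, 12 mm thick, spread along x to a V 72 mm wide, tips 39 mm above this point. Other rests are 150 mm or more away, things within 100 mm under 50 mm high.
- roller (a joint): Lift (m) of another rest's head, not to be tugged: same foot, socket and spring, but a flat crosspiece 72 by 20 mm carrying two 28 mm steel balls side by side. 0 is home, up is positive.
- disc (a joint): Lift (m) of the third rest's head, not to be tugged: same foot, socket and spring, but a flat round steel disc 58 mm in diameter, 14 mm thick. 0 is home, up is positive.
There are look-alikes about, which are no part of the job. Leave any blue look-alike of the part that bears disc alone.

How it is judged:
On the way:
1. the fork head is pulled up with about 10 N (it stands 5 to 16 mm up against its spring) and kept so for at least 0.6 s (value of joint fork between 0.005 and 0.016 m), for 0.6 s.
At the end, for the whole second after the job is handed in: the fork head is back home within 2 mm, at rest, and the other two heads are home within 2 mm (value of joint each of fork, roller, disc below 0.002 m and velocity of joint fork below 0.01 m/s); the robot touches nothing.
It fails at once if the fork head is pulled with more than 20 N (it rises more than 22 mm) (value of joint fork above 0.022 m).
It fails at once if another rest's head is tugged up more than 4 mm (value of joint any of roller, disc above 0.004 m).
It also fails if it takes over 32 s, if anything falls off the work surface, if the arm or the gripper's body presses on something with over 40 N, if the wrist force passes 120 N, or if a joint passes its speed limit or range.

### The arm

A 7-joint arm with a two-finger parallel gripper is mounted at the origin on the work surface. World frame = base frame: x ahead of the robot, y to its left, z up, the work surface at z = 0. Lengths are in m, angles in rad, forces in N, time in s.
With the tool pointing down it reaches from about 0.425 to 0.875 m from the base axis. Payload 4.7 kg.
Tool frame: the origin (TCP) lies midway between the tips of the shut fingers; the grasp point (between the pads) lies 19 mm behind it; z points along the fingers, y is the line along which they close (so a half turn about z gives the same grasp; the last joint's range is limited). The gripper opens to 85 mm and grips with 20 to 120 N. Pads are 22 mm wide; open, the fingers measure 114 mm over their backs; the gripper's body (76 mm by 85 mm) begins 54 mm behind the grasp point. The pads swing forward as they close: fully open they stand 13 mm farther back than shut.
Start: joints at [1.299, 0.321, -0.07, 1.45, 0.023, 1.371, -0.057], TCP at [0.183, -0.624, 0.231] pointing down, gripper open.
Joint ranges: [-2.86, 2.86], [-0.3, 2.09], [-1.38, 1.24], [0.06, 2.45], [-1.56, 4.7], [0.09, 2.05], [-2.69, 2.69]. Speed limits (rad/s): [2.57, 2.57, 3.14, 3.14, 3.14, 3.14, 3.14].

### API

Orientations are given as a unit quaternion [x, y, z, w].
In Python, from bench import arm gives the robot as it stands. The module is installed in compiled form; this text tells all that it offers.
- The arm moves only by the tool jog_arm, never from a script. Its argument "commands" is a list of rows, each an object of numbers: "dx", "dy", "dz": the shift along the world's x, y, z in m; "rx", "ry", "rz": the turn, a rotation vector about the world's x, y, z in degrees; "gripper": the closure, from -1 (fully open) to 1 (shut). In form: [{"dx": .., "dy": .., "dz": .., "rx": .., "ry": .., "rz": .., "gripper": ..}, ...]. A call has 1 to 20 rows; each row shifts and turns the commanded pose from where the row before left it; what a row does not reach is not made up. A row lasts 1/8 s, in which the tool goes at most 62.5 mm and 10.7 degrees, less where a joint would pass 70% of its speed; a pose out of reach is approached as far as the arm can. A call is refused whole if a number of a shift passes 0.0625 or a number of a turn 10.7, either way. A call with a gripper value outside its range is refused whole. The fingers move at their own pace and stop on an object; the grip force is fixed at half the most. Time passes only in rows, so rows that do not move let the fingers close. It gives the time, the measured TCP pose, the force, the opening and the grip force at its end, in the units of the state.
- arm.get_obs(): the state, without advancing time (a new reading comes with each control period).
- arm.get_image(name): name is "side" or "top" or "wrist"; returns a dict with "pixels" (420x560x3 uint8, red, green, blue), "K" (3x3 intrinsics, pixels), "D" ([k1, k2, p1, p2, k3] as OpenCV has them; the pictures are not rectified), "origin" and "attitude" of the camera in the world. Camera axes: x right, y down, z forward; pixel columns grow to the right and rows downward; lengths in m; the calibration is good to about 2 mm. A picture is of the moment at which its call begins. There is no depth.
- arm.hand_in(): hands the job in; it is judged then, once.
The state is a dict: "clock": time; "qpos": joint angles; "qvel": joint speeds; "joint_torque": joint torques, N m; "eef_pos": TCP position; "eef_rot": TCP orientation; "contact_force": force on the tool from outside, world axes, zero at the start; "ft_torque": the same for the moment, N m; "opening": finger opening in m; "gripper_force": force on a finger pad.
Only numpy, scipy, OpenCV 4.12 (cv2) and the standard library are available. Lean on these libraries where they do the work, as an engineer would, in place of code of your own. Each camera call takes 0.05 s, during which the arm holds its last target. There are 200 camera calls.

## Working session

There is one attempt and no reset: what is moved stays moved. The work goes in short steps, Python scripts to look and compute and a tool call to move; the robot and the scene stay as the last step left them, time stands still between calls to the robot, and variables do not carry over. Pictures are saved under pics/ and viewed, at most 10 in all, crops included, and the job is handed in when it is done.

Besides the shell and the picture viewer there is one more tool, called after "Request:" as name(argument=value, ...), one argument or row to a line, values as JSON. jog_arm: Moves the arm, as the interface text tells. Its arguments: {"type":"object","properties":{"commands":{"type":"array","items":{"type":"object","properties":{"dx":{"type":"number"},"dy":{"type":"number"},"dz":{"type":"number"},"rx":{"type":"number"},"ry":{"type":"number"},"rz":{"type":"number"},"gripper":{"type":"number"}}}}},"required":["commands"]}

```bash
mkdir -p pics; cat > h.py <<'E'
import numpy as np, cv2, pickle
from bench import arm
def snap(n,f):
    im=arm.get_image(n); cv2.imwrite(f'pics/{f}.png',im['pixels'][:,:,::-1]); pickle.dump(im,open(f'pics/{f}.pkl','wb')); return im
def ray(f,u,v):
    im=pickle.load(open(f'pics/{f}.pkl','rb'))
    p=cv2.undistortPoints(np.array([[[u,v]]],float),np.array(im['K']),np.array(im['D']))[0,0]
    A=np.array(im['attitude'],float)
    if A.size==4:
        from scipy.spatial.transform import Rotation as R; A=R.from_quat(A).as_matrix()
    return np.array(im['origin'],float),A@np.array([p[0],p[1],1])
def onz(f,u,v,z):
    o,d=ray(f,u,v); return o+d*(z-o[2])/d[2]
def tri(f1,a,f2,b):
    o1,d1=ray(f1,*a);o2,d2=ray(f2,*b)
    s=np.linalg.lstsq(np.c_[d1,-d2],o2-o1,rcond=None)[0]
    p,q=o1+s[0]*d1,o2+s[1]*d2; return (p+q)/2,np.linalg.norm(p-q)
E
python3 - <<'E'
from h import *
for n in('side','top'):
    im=snap(n,n+'1'); print(n,im['origin'],im['attitude'])
a=[cv2.imread(f'pics/{n}1.png') for n in('side','top')]
print(arm.get_obs())
E
```

```text
side [0.00100203 0.51474332 0.56648808] [-0.31449377  0.80700942 -0.46307906  0.18811497]
top [ 0.52360719 -0.05638298  1.08748013] [ 0.70804277 -0.70559034  0.01707288 -0.02293961]
{'clock': 0.1, 'qpos': array([ 1.29908751,  0.32176935, -0.07009914,  1.45155991,  0.02258652,
        1.3708014 , -0.05689084]), 'qvel': array([-0.00160911, -0.00121922, -0.00099952, -0.00303432,  0.00023493,
       -0.00108057,  0.00024379]), 'joint_torque': array([-8.28219181e-04, -4.94876754e+01, -3.84365581e-01, -3.15212631e+01,
        1.29961269e-02,  7.40161777e-03,  3.25075314e-05]), 'eef_pos': array([ 0.18308704, -0.62317551,  0.23031622]), 'eef_rot': array([ 9.89802721e-01,  1.42442293e-01, -1.62071502e-04, -8.60356634e-04]), 'contact_force': array([-0.29016179, -0.25687898,  0.86208826]), 'ft_torque': array([-0.0008922 ,  0.0317929 ,  0.02011694]), 'gripper_force': 0.0, 'opening': 0.08524257937750683}
```

View pics/top1.png

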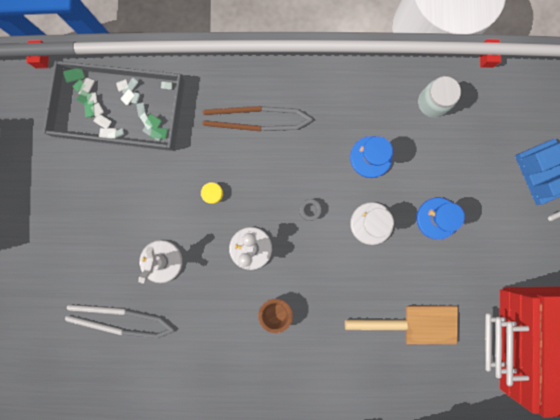

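View pics/side1.png

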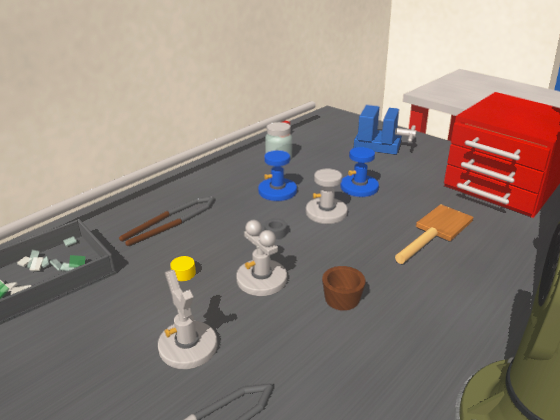

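The top view shows the rest heads: forked (160,262), two-ball roller (250,248), steel disc (372,223), and blue look-alike discs (372,155) and (440,217). In the side view the fork is at (183,310). I choose the forked head and check it in a close crop.

```bash
python3 - <<'E'
import cv2,numpy as np
t=cv2.resize(cv2.imread('pics/top1.png')[225:300,115:205],None,fx=4.4,fy=4.4,interpolation=cv2.INTER_CUBIC)
s=cv2.resize(cv2.imread('pics/side1.png')[260:370,140:230],None,fx=4.4,fy=4.4,interpolation=cv2.INTER_CUBIC)
h=s.shape[0]; c=np.zeros((h,t.shape[1]+s.shape[1],3),np.uint8); c[:t.shape[0],:t.shape[1]]=t; c[:,t.shape[1]:]=s
cv2.imwrite('pics/c1.png',c); print(c.shape,t.shape)
E
```

```text
(484, 792, 3) (330, 396, 3)
```

View pics/c1.png

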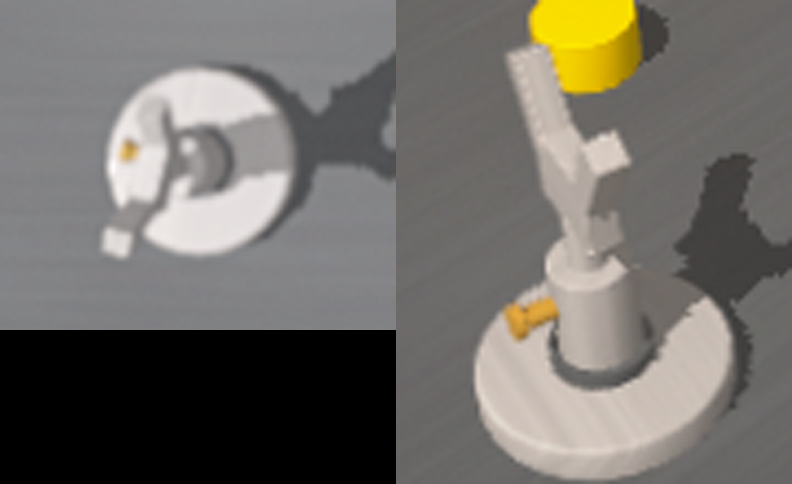

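The crop shows the V fork on its web and socket. Prong tips are at top px (141.4,280) and (149.8,250.7), and side px (170,272.5) and (188,294).

```bash
python3 - <<'E'
from h import *
print('foot',onz('top1',160.9,261.6,.015), 'footside',onz('side1',(604-396)/4.4+140,260+372/4.4,.015))
T=[(141.4,280),(149.8,250.7)]; S=[(170,272.5),(188.2,294)]
for t in T: print('tz',onz('top1',*t,.131))
for s in S: print('sz',onz('side1',*s,.131))
for t in T:
  for s in S: print(t,s,tri('top1',t,'side1',s))
E
```

```text
foot [0.46350898 0.21272691 0.015     ] footside [0.45483459 0.2191803  0.015     ]
tz [0.43475605 0.22076831 0.131     ]
tz [0.4905048  0.20529095 0.131     ]
sz [0.48469743 0.21079257 0.131     ]
sz [0.42964374 0.22247643 0.131     ]
(141.4, 280) (170, 272.5) (array([0.44453926, 0.2223577 , 0.15856628]), np.float64(0.023650081508564562))
(141.4, 280) (188.2, 294) (array([0.43376981, 0.22091058, 0.12767151]), np.float64(0.002103569811567775))
(149.8, 250.7) (170, 272.5) (array([0.49045553, 0.20692634, 0.1256528 ]), np.float64(0.0004313562316065829))
(149.8, 250.7) (188.2, 294) (array([0.47976144, 0.20500226, 0.09218958]), np.float64(0.028336973578116376))
```

```bash
python3 - <<'E'
from h import *
b=onz('side1',452,168,0); o,d=ray('side1',463,106)
s=((b-o)[:2]@d[:2])/(d[:2]@d[:2]); print(b,o+s*d)
b=onz('side1',533,207,0); o,d=ray('side1',547,139)
s=((b-o)[:2]@d[:2])/(d[:2]@d[:2]); print(b,o+s*d)
for p in[(502,288),(508,415),(487,315)]: print(onz('top1',*p,.15),onz('top1',*p,.0))
snap('wrist','w0')
E
```

```text
[ 0.4360113 -0.6322223  0.       ] [ 0.43527542 -0.63250086  0.16873356]
[ 0.2043842  -0.57438404  0.        ] [ 0.21268472 -0.57276836  0.16650721]
[ 0.42321644 -0.45824973  0.15      ] [ 0.40715358 -0.52254977  0.        ]
[ 0.18513321 -0.47059793  0.15      ] [ 0.13097622 -0.53687373  0.        ]
[ 0.37320583 -0.42915749  0.15      ] [ 0.3491411  -0.48880268  0.        ]
```

View pics/w0.png

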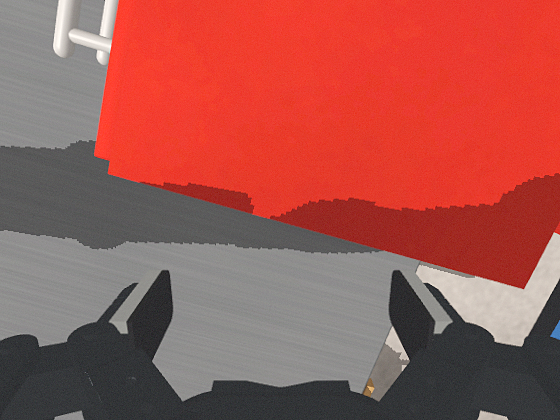

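The wrist view shows the red drawer unit's top just ahead of the tool (edge at 110–520, 170–290). I go up first, then swing over in an arc.

Request:
jog_arm(
  commands=[
    {"dz": 0.06},
    {"dz": 0.06},
    {"dx": 0.0445, "dy": 0.034, "rz": 7.5},
    {"dx": 0.0445, "dy": 0.034, "rz": 7.5},
    {"dx": 0.0445, "dy": 0.034, "rz": 7.5},
    {"dx": 0.0445, "dy": 0.034, "rz": 7.5},
    {"dx": 0.0445, "dy": 0.034, "rz": 7.5},
    {"dx": 0.0445, "dy": 0.034, "rz": 7.5},
    {"dx": 0.0214, "dy": 0.0457, "rz": 7.5},
    {"dx": 0.0214, "dy": 0.0457, "rz": 7.5},
    {"dx": 0.0214, "dy": 0.0457, "rz": 7.5},
    {"dx": 0.0214, "dy": 0.0457, "rz": 7.5},
    {"dx": 0.0214, "dy": 0.0457, "rz": 7.5},
    {"dx": 0.0214, "dy": 0.0457, "rz": 7.5},
    {"dx": 0.0214, "dy": 0.0457, "rz": 7.5},
  ],
)

```text
validation failed for argument at $.co...
```

Request:
jog_arm(
  commands=[
    {"dx": -0.02, "dy": 0.045, "rz": 7.5},
    {"dx": -0.02, "dy": 0.045, "rz": 7.5},
    {"dx": -0.02, "dy": 0.045, "rz": 7.5},
    {"dx": -0.02, "dy": 0.045, "rz": 7.5},
    {"dx": -0.02, "dy": 0.045, "rz": 7.5},
    {"dx": -0.02, "dy": 0.045, "rz": 7.5},
    {"dx": -0.02, "dy": 0.045, "rz": 7.5},
    {"dz": -0.05},
    {"dz": -0.05},
    {},
  ],
)

```text
validation failed for argument at $.co...
```

```bash
python3 - <<'E'
from h import *
snap('wrist','w1'); o=arm.get_obs(); print(o['eef_pos'],o['eef_rot'],o['qpos'],o['clock'],o['contact_force'])
from scipy.spatial.transform import Rotation as R; print(R.from_quat(o['eef_rot']).as_matrix())
E
```

```text
[ 0.18311363 -0.62334366  0.23060552] [ 9.89809371e-01  1.42397520e-01 -1.25614338e-04 -5.83437773e-04] [ 1.29910732  0.3215757  -0.07008796  1.45123401  0.02260664  1.37076284
 -0.05694774] 0.2 [-1.08317771  0.4777119   0.04894493]
[[ 9.59445861e-01  2.81892653e-01 -4.14828682e-04]
 [ 2.81892946e-01 -9.59445212e-01  1.11921001e-03]
 [-8.25083130e-05 -1.19075869e-03 -9.99999288e-01]]
```

View pics/w1.png

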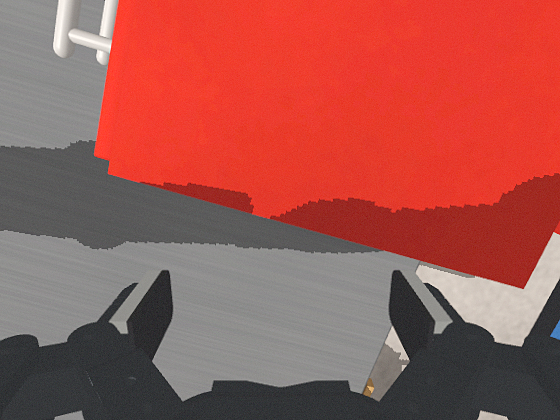

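Both moves were refused, so the arm hasn't moved and this is the same view as before. I resend with every field filled.

Request:
jog_arm(
  commands=[
    {"dx": 0, "dy": 0, "dz": 0.06, "rx": 0, "ry": 0, "rz": 0, "gripper": -1},
    {"dx": 0, "dy": 0, "dz": 0.06, "rx": 0, "ry": 0, "rz": 0, "gripper": -1},
  ],
)

```text
clock: 0.45
eef_pos: [0.183, -0.6231, 0.3517]
eef_rot: [0.99, 0.142, -0.0, -0.001]
contact_force: [-0.2, -1.7, 0.6]
opening: 0.0853
gripper_force: 0.0
```

Request:
jog_arm(
  commands=[
    {"dx": 0.0445, "dy": 0.034, "dz": 0, "rx": 0, "ry": 0, "rz": 7.5, "gripper": -1},
    {"dx": 0.0445, "dy": 0.034, "dz": 0, "rx": 0, "ry": 0, "rz": 7.5, "gripper": -1},
    {"dx": 0.0445, "dy": 0.034, "dz": 0, "rx": 0, "ry": 0, "rz": 7.5, "gripper": -1},
    {"dx": 0.0445, "dy": 0.034, "dz": 0, "rx": 0, "ry": 0, "rz": 7.5, "gripper": -1},
    {"dx": 0.0445, "dy": 0.034, "dz": 0, "rx": 0, "ry": 0, "rz": 7.5, "gripper": -1},
    {"dx": 0.0445, "dy": 0.034, "dz": 0, "rx": 0, "ry": 0, "rz": 7.5, "gripper": -1},
    {"dx": 0.0214, "dy": 0.0457, "dz": 0, "rx": 0, "ry": 0, "rz": 7.5, "gripper": -1},
    {"dx": 0.0214, "dy": 0.0457, "dz": 0, "rx": 0, "ry": 0, "rz": 7.5, "gripper": -1},
    {"dx": 0.0214, "dy": 0.0457, "dz": 0, "rx": 0, "ry": 0, "rz": 7.5, "gripper": -1},
    {"dx": 0.0214, "dy": 0.0457, "dz": 0, "rx": 0, "ry": 0, "rz": 7.5, "gripper": -1},
    {"dx": 0.0214, "dy": 0.0457, "dz": 0, "rx": 0, "ry": 0, "rz": 7.5, "gripper": -1},
    {"dx": 0.0214, "dy": 0.0457, "dz": 0, "rx": 0, "ry": 0, "rz": 7.5, "gripper": -1},
    {"dx": 0.0214, "dy": 0.0457, "dz": 0, "rx": 0, "ry": 0, "rz": 7.5, "gripper": -1},
  ],
)

```text
clock: 2.08
eef_pos: [0.6004, -0.0984, 0.3513]
eef_rot: [0.544, 0.839, -0.0, 0.0]
contact_force: [1.2, -0.0, -0.2]
opening: 0.0855
gripper_force: 0.0
```

Request:
jog_arm(
  commands=[
    {"dx": -0.02, "dy": 0.045, "dz": 0, "rx": 0, "ry": 0, "rz": 7.5, "gripper": -1},
    {"dx": -0.02, "dy": 0.045, "dz": 0, "rx": 0, "ry": 0, "rz": 7.5, "gripper": -1},
    {"dx": -0.02, "dy": 0.045, "dz": 0, "rx": 0, "ry": 0, "rz": 7.5, "gripper": -1},
    {"dx": -0.02, "dy": 0.045, "dz": 0, "rx": 0, "ry": 0, "rz": 7.5, "gripper": -1},
    {"dx": -0.02, "dy": 0.045, "dz": 0, "rx": 0, "ry": 0, "rz": 7.5, "gripper": -1},
    {"dx": -0.02, "dy": 0.045, "dz": 0, "rx": 0, "ry": 0, "rz": 7.5, "gripper": -1},
    {"dx": -0.02, "dy": 0.045, "dz": 0, "rx": 0, "ry": 0, "rz": 7.5, "gripper": -1},
    {"dx": 0, "dy": 0, "dz": -0.05, "rx": 0, "ry": 0, "rz": 0, "gripper": -1},
    {"dx": 0, "dy": 0, "dz": -0.05, "rx": 0, "ry": 0, "rz": 0, "gripper": -1},
    {"dx": 0, "dy": 0, "dz": 0, "rx": 0, "ry": 0, "rz": 0, "gripper": -1},
  ],
)

```text
clock: 3.32
eef_pos: [0.4576, 0.2139, 0.2483]
eef_rot: [0.118, 0.993, -0.002, -0.003]
contact_force: [-0.0, -1.0, 1.0]
opening: 0.0853
gripper_force: 0.0
```

```bash
python3 - <<'E'
from h import *
snap('wrist','w2'); o=arm.get_obs(); print(o['eef_pos'],o['qpos'],o['clock'],o['contact_force'])
from scipy.spatial.transform import Rotation as R; print(R.from_quat(o['eef_rot']).as_matrix())
E
```

```text
[0.45936418 0.21487361 0.25100894] [ 0.43179396  0.06166235 -0.94506727  1.74089833  0.05027345  1.36696453
  0.81038735] 3.375 [-0.25041002  0.75367223  0.84086588]
[[-9.71868724e-01  2.35512507e-01 -2.24540548e-03]
 [ 2.35513992e-01  9.71870868e-01 -4.17696445e-04]
 [ 2.08387144e-03 -9.34770521e-04 -9.99997392e-01]]
```

View pics/w2.png

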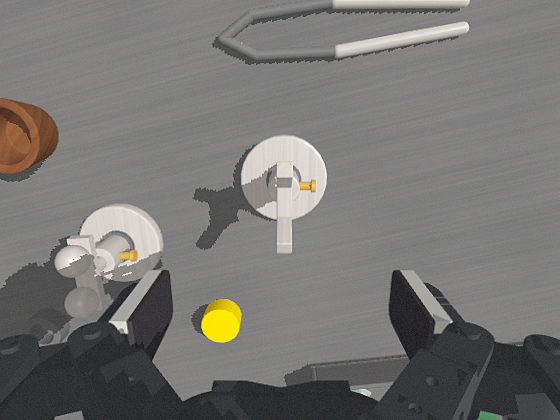

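The wrist view shows the fork's V edge-on, from (284,170) to (285,247), midway between the fingers (column ~281), so its yaw is aligned. I compute its position from this.

```bash
python3 - <<'E'
from h import *
a=onz('w2',284.5,168,.131);b=onz('w2',285,247,.131);print(a,b,np.linalg.norm(a-b),(a+b)/2)
print(np.degrees(np.arctan2(*(b-a)[1::-1])))
print('foot',onz('w2',284,177,.015))
E
```

```text
[0.43388905 0.22248262 0.131     ] [0.49239611 0.20885367 0.131     ] 0.060073489836447544 [0.46314258 0.21566814 0.131     ]
-13.112947970355876
foot [0.4626679  0.21589778 0.015     ]
```

Fork axis is (0.463, 0.216) with yaw −13° (tool −13.6°), matching the foot and the stated sizes. Descending and gripping.

Request:
jog_arm(
  commands=[
    {"dx": 0.0035, "dy": 0.001, "dz": -0.035, "rx": 0, "ry": 0, "rz": 0.5, "gripper": -1},
    {"dx": 0, "dy": 0, "dz": -0.035, "rx": 0, "ry": 0, "rz": 0, "gripper": -1},
    {"dx": 0, "dy": 0, "dz": -0.035, "rx": 0, "ry": 0, "rz": 0, "gripper": -1},
    {"dx": 0, "dy": 0, "dz": -0.035, "rx": 0, "ry": 0, "rz": 0, "gripper": -1},
    {"dx": 0, "dy": 0, "dz": -0.025, "rx": 0, "ry": 0, "rz": 0, "gripper": -1},
    {"dx": 0, "dy": 0, "dz": -0.012, "rx": 0, "ry": 0, "rz": 0, "gripper": -1},
    {"dx": 0, "dy": 0, "dz": 0, "rx": 0, "ry": 0, "rz": 0, "gripper": -1},
    {"dx": 0, "dy": 0, "dz": 0, "rx": 0, "ry": 0, "rz": 0, "gripper": -1},
  ],
)

```text
clock: 4.38
eef_pos: [0.4648, 0.2168, 0.076]
eef_rot: [0.114, 0.993, 0.001, 0.001]
contact_force: [-0.6, 0.0, 0.4]
opening: 0.0851
gripper_force: 0.0
```

Request:
jog_arm(
  commands=[
    {"dx": 0, "dy": 0, "dz": 0, "rx": 0, "ry": 0, "rz": 0, "gripper": 1},
    {"dx": 0, "dy": 0, "dz": 0, "rx": 0, "ry": 0, "rz": 0, "gripper": 1},
    {"dx": 0, "dy": 0, "dz": 0, "rx": 0, "ry": 0, "rz": 0, "gripper": 1},
    {"dx": 0, "dy": 0, "dz": 0, "rx": 0, "ry": 0, "rz": 0, "gripper": 1},
    {"dx": 0, "dy": 0, "dz": 0, "rx": 0, "ry": 0, "rz": 0, "gripper": 1},
    {"dx": 0, "dy": 0, "dz": 0, "rx": 0, "ry": 0, "rz": 0, "gripper": 1},
    {"dx": 0, "dy": 0, "dz": 0, "rx": 0, "ry": 0, "rz": 0, "gripper": 1},
    {"dx": 0, "dy": 0, "dz": 0, "rx": 0, "ry": 0, "rz": 0, "gripper": 1},
  ],
)

```text
clock: 5.38
eef_pos: [0.4632, 0.2148, 0.0744]
eef_rot: [0.115, 0.993, -0.001, -0.001]
contact_force: [-3.0, -4.5, 5.2]
opening: 0.0113
gripper_force: 59.7
```

Request:
jog_arm(
  commands=[
    {"dx": 0, "dy": 0, "dz": 0.002, "rx": 0, "ry": 0, "rz": 0, "gripper": 1},
    {"dx": 0, "dy": 0, "dz": 0.002, "rx": 0, "ry": 0, "rz": 0, "gripper": 1},
    {"dx": 0, "dy": 0, "dz": 0, "rx": 0, "ry": 0, "rz": 0, "gripper": 1},
  ],
)

```text
clock: 5.75
eef_pos: [0.4632, 0.2148, 0.0777]
eef_rot: [0.115, 0.993, -0.001, -0.0]
contact_force: [-0.9, -5.6, -4.7]
opening: 0.0112
gripper_force: 58.6
```

Request:
jog_arm(
  commands=[
    {"dx": 0, "dy": 0, "dz": 0.002, "rx": 0, "ry": 0, "rz": 0, "gripper": 1},
    {"dx": 0, "dy": 0, "dz": 0.002, "rx": 0, "ry": 0, "rz": 0, "gripper": 1},
    {"dx": 0, "dy": 0, "dz": 0.002, "rx": 0, "ry": 0, "rz": 0, "gripper": 1},
    {"dx": 0, "dy": 0, "dz": 0, "rx": 0, "ry": 0, "rz": 0, "gripper": 1},
    {"dx": 0, "dy": 0, "dz": 0, "rx": 0, "ry": 0, "rz": 0, "gripper": 1},
  ],
)

```text
clock: 6.38
eef_pos: [0.4632, 0.2148, 0.0832]
eef_rot: [0.115, 0.993, -0.001, -0.001]
contact_force: [1.3, -5.0, -9.3]
opening: 0.011
gripper_force: 58.5
```

Request:
jog_arm(
  commands=[
    {"dx": 0, "dy": 0, "dz": 0.0015, "rx": 0, "ry": 0, "rz": 0, "gripper": 1},
    {"dx": 0, "dy": 0, "dz": 0, "rx": 0, "ry": 0, "rz": 0, "gripper": 1},
    {"dx": 0, "dy": 0, "dz": 0, "rx": 0, "ry": 0, "rz": 0, "gripper": 1},
    {"dx": 0, "dy": 0, "dz": 0, "rx": 0, "ry": 0, "rz": 0, "gripper": 1},
    {"dx": 0, "dy": 0, "dz": 0, "rx": 0, "ry": 0, "rz": 0, "gripper": 1},
    {"dx": 0, "dy": 0, "dz": 0, "rx": 0, "ry": 0, "rz": 0, "gripper": 1},
    {"dx": 0, "dy": 0, "dz": 0, "rx": 0, "ry": 0, "rz": 0, "gripper": 1},
    {"dx": 0, "dy": 0, "dz": 0, "rx": 0, "ry": 0, "rz": 0, "gripper": 1},
    {"dx": 0, "dy": 0, "dz": 0, "rx": 0, "ry": 0, "rz": 0, "gripper": 1},
  ],
)

```text
clock: 7.5
eef_pos: [0.4631, 0.2148, 0.0845]
eef_rot: [0.115, 0.993, -0.001, -0.001]
contact_force: [2.0, -4.2, -10.4]
opening: 0.0109
gripper_force: 58.5
```

```bash
python3 - <<'E'
from h import *
snap('side','s2')
a=cv2.imread('pics/side1.png');b=cv2.imread('pics/s2.png')
f=lambda i:cv2.resize(i[240:370,130:240],None,fx=3.6,fy=3.6,interpolation=cv2.INTER_CUBIC)
cv2.imwrite('pics/c2.png',np.hstack([f(a),f(b)]))
E
```

```text
(no output)
```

View pics/c2.png

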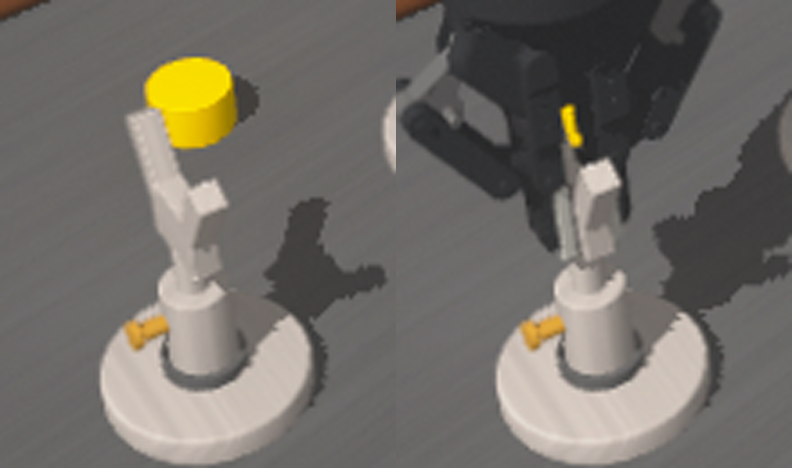

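The crop shows the held fork with its near prong tip up from row 185 to 165, about 10 mm, while the socket and foot stayed put. It held at 10 N for over a second, so I lower it and release.

Request:
jog_arm(
  commands=[
    {"dx": 0, "dy": 0, "dz": -0.0025, "rx": 0, "ry": 0, "rz": 0, "gripper": 1},
    {"dx": 0, "dy": 0, "dz": -0.0025, "rx": 0, "ry": 0, "rz": 0, "gripper": 1},
    {"dx": 0, "dy": 0, "dz": -0.0025, "rx": 0, "ry": 0, "rz": 0, "gripper": 1},
    {"dx": 0, "dy": 0, "dz": -0.0015, "rx": 0, "ry": 0, "rz": 0, "gripper": 1},
    {"dx": 0, "dy": 0, "dz": 0, "rx": 0, "ry": 0, "rz": 0, "gripper": 1},
    {"dx": 0, "dy": 0, "dz": 0, "rx": 0, "ry": 0, "rz": 0, "gripper": 1},
  ],
)

```text
clock: 8.3
eef_pos: [0.4632, 0.2148, 0.0764]
eef_rot: [0.115, 0.993, -0.001, -0.001]
contact_force: [0.3, -7.0, -2.9]
opening: 0.0111
gripper_force: 59.5
```

Request:
jog_arm(
  commands=[
    {"dx": 0, "dy": 0, "dz": -0.0018, "rx": 0, "ry": 0, "rz": 0, "gripper": 1},
    {"dx": 0, "dy": 0, "dz": 0, "rx": 0, "ry": 0, "rz": 0, "gripper": 1},
    {"dx": 0, "dy": 0, "dz": 0, "rx": 0, "ry": 0, "rz": 0, "gripper": -1},
    {"dx": 0, "dy": 0, "dz": 0, "rx": 0, "ry": 0, "rz": 0, "gripper": -1},
    {"dx": 0, "dy": 0, "dz": 0, "rx": 0, "ry": 0, "rz": 0, "gripper": -1},
    {"dx": 0, "dy": 0, "dz": 0, "rx": 0, "ry": 0, "rz": 0, "gripper": -1},
    {"dx": 0, "dy": 0, "dz": 0, "rx": 0, "ry": 0, "rz": 0, "gripper": -1},
    {"dx": 0, "dy": 0, "dz": 0, "rx": 0, "ry": 0, "rz": 0, "gripper": -1},
    {"dx": 0, "dy": 0, "dz": 0, "rx": 0, "ry": 0, "rz": 0, "gripper": -1},
    {"dx": 0, "dy": 0, "dz": 0, "rx": 0, "ry": 0, "rz": 0, "gripper": -1},
  ],
)

```text
clock: 9.55
eef_pos: [0.4635, 0.2162, 0.075]
eef_rot: [0.114, 0.993, 0.0, 0.0]
contact_force: [1.0, 0.1, -0.2]
opening: 0.0854
gripper_force: 0.0
```

Open, no contact. I raise the tool clear.

Request:
jog_arm(
  commands=[
    {"dx": 0, "dy": 0, "dz": 0.02, "rx": 0, "ry": 0, "rz": 0, "gripper": -1},
    {"dx": 0, "dy": 0, "dz": 0.03, "rx": 0, "ry": 0, "rz": 0, "gripper": -1},
    {"dx": 0, "dy": 0, "dz": 0.04, "rx": 0, "ry": 0, "rz": 0, "gripper": -1},
    {"dx": 0, "dy": 0, "dz": 0.04, "rx": 0, "ry": 0, "rz": 0, "gripper": -1},
    {"dx": 0, "dy": 0, "dz": 0.04, "rx": 0, "ry": 0, "rz": 0, "gripper": -1},
    {"dx": 0, "dy": 0, "dz": 0, "rx": 0, "ry": 0, "rz": 0, "gripper": -1},
    {"dx": 0, "dy": 0, "dz": 0, "rx": 0, "ry": 0, "rz": 0, "gripper": -1},
    {"dx": 0, "dy": 0, "dz": 0, "rx": 0, "ry": 0, "rz": 0, "gripper": -1},
  ],
)

```text
clock: 10.55
eef_pos: [0.4629, 0.2159, 0.2442]
eef_rot: [0.114, 0.993, -0.0, -0.001]
contact_force: [-0.4, -0.4, -0.4]
opening: 0.0852
gripper_force: 0.0
```

```bash
python3 - <<'E'
from h import *
snap('side','s3')
a=cv2.imread('pics/side1.png');b=cv2.imread('pics/s3.png')
f=lambda i:cv2.resize(i[240:370,130:240],None,fx=3.6,fy=3.6,interpolation=cv2.INTER_CUBIC)
cv2.imwrite('pics/c3.png',np.hstack([f(a),f(b)]))
E
```

```text
(no output)
```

View pics/c3.png

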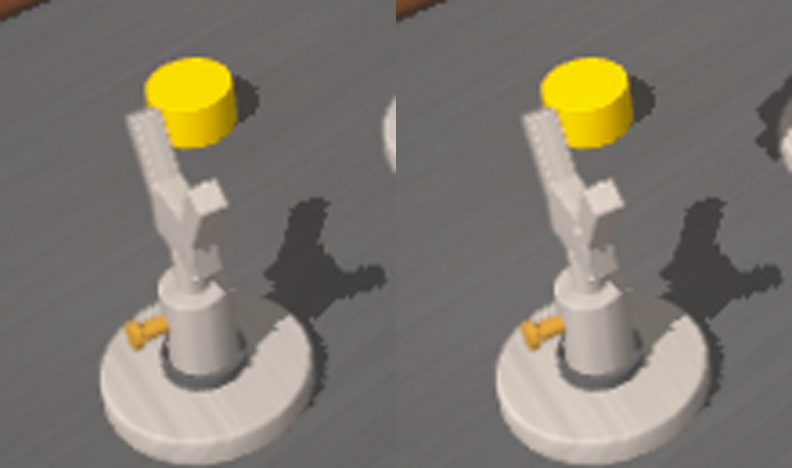

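The head stands exactly where it was at the start (tip at row 185 in both halves), with the gripper clear.

```bash
python3 -c "
from bench import arm; print(arm.hand_in())"
```

```text
the job is handed in; nothing more can be done
None
```

The fork head held: I pulled it up with about 10 N (roughly 10 mm of rise) for over a second, then lowered it fully home and released it without touching the other two rests; the job is handed in, and no verdict was returned.

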